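# Shift the bender into third

### The job

Push the gear lever of the profile bender through its H-shaped gate into the third slot, the far right one as seen from the robot: out of the left-hand slots to the cross channel, across to the right, then forward, away from the robot, fully home. Push it with the fingertips, without forcing it; do not grip the lever, and never let it run back into the near right slot. Leave the lever standing there by itself and leave the things standing around it where they are.

Things in the scene. Friction and masses are not known exactly. Their poses are not given: they have to be found in the camera images.
- bender: Bench-top profile bender bolted to the bench, a flat teal housing 280 (x) by 470 (y) mm, deck 117 mm above the bench, with three steel bending rolls (76 mm wide, tops 173 mm above the bench, nearest surface 112 mm left of the lever's pivot) on its left half. Origin on the bench straight under the lever's pivot; own x points forward (away from the robot), own y to the left, z up. The housing reaches from -130 to +150 mm in x and from -190 to +280 mm in y. Place and yaw vary.
- gate_centre (a point): Centre of the H gate, on the upper face of a bright square aluminium plate 108 by 108 mm, 127 mm above the bench; axes as the bender's. Two slots 16 mm wide run along x, their centre lines 21 mm left and right of the centre, each 68 mm long in x; the 16 mm cross channel along y joins their middles. So there are four slots: first far left, second near left, third far right, fourth near right. Solid tongues between the two slots block any crossing except in the channel.
- pivot (a point): The fixed point about which the lever tilts, inside the housing, 55 mm above the bench and 72 mm below the gate's upper face; axes as the bender's.
- knob (a point): Centre of the black ball knob, 36 mm in diameter, on top of the 10 mm steel lever, 170 mm from the pivot. In the bender's axes it lies from the pivot at 170 mm * (sin f, -cos f * sin a, cos f * cos a), f = joint fore, a = joint across: 225 mm above the bench when upright, 209 mm in the end of a slot. Own z runs up along the lever.
- lever: The lever, steel rod and knob together. Origin at the pivot, own z up along the rod.
- fore (a joint): Tilt of the lever fore and aft, rad: -0.32 fully home towards the robot, 0 in the cross channel (free to cross within about 0.03), +0.32 fully home forward. Friction keeps it where it is left; about 1.5 to 3 N at the knob moves it. Starts anywhere from -0.30 to 0.30.
- across (a joint): Tilt of the lever sideways, rad: -0.30 in the left slots (where it starts), +0.30 in the right slots. Friction as for fore.
- oiler: White bottle with a red cap, 44 mm across and 85 mm high, loose on the deck to the right of the gate; a bystander. Origin at the centre of its underside.
- offcut: Loose steel block 50 by 50 by 30 mm on the deck, ahead of and to the left of the gate; a bystander. Origin at the centre of its underside.
- disc: Loose dark abrasive wheel, 100 mm across and 24 mm thick, lying on the bench to the right of the machine; a bystander. Origin at the centre of its underside.

How it is judged:
By the outcome, as a careful person would: the job done as asked, in the order asked, and still so for the second after the job is handed in, with the robot touching nothing.
It also fails if it takes over 61 s, if anything falls off the work surface, if the arm or the gripper's body presses on something with over 40 N, if the wrist force passes 120 N, or if a joint passes its speed limit or range.

### The arm

A 6-joint arm with a two-finger parallel gripper is mounted at the origin on the work surface. World frame = base frame: x ahead of the robot, y to its left, z up, the work surface at z = 0. Lengths are in mm, angles in rad, forces in N, time in s.
With the tool pointing down it reaches from about 350 to 875 mm from the base axis. Payload 4.2 kg.
Tool frame: the origin (TCP) lies at the very end of the fingers, on their centre line; the grasp point (between the pads) lies 19 mm behind it (arm.grip_point_offset is the distance from the TCP to the grasp point, in mm); z points along the fingers, y is the direction in which the jaws open and shut (so a half turn about z gives the same grasp; the last joint's range is limited). The gripper opens to 85 mm and grips with 20 to 120 N. Pads are 22 mm wide; open, the fingers measure 114 mm over their backs; the gripper's body (76 mm by 85 mm) begins 54 mm behind the grasp point. The pads swing forward as they close: fully open they stand 13 mm farther back than shut.
Start: joints at [1.378, 0.385, 0.008, 0, -1.194, -0.259], TCP at [272.832, 562.283, 231.312] pointing down, gripper open.
Joint ranges: [-3.14, 3.14], [-1.21, 2.06], [-1.07, 1.41], [-3.16, 2.05], [-2.99, -0.16], [-3.1, 3.1]. Speed limits (rad/s): [2.79, 2.79, 3.14, 3.14, 3.14, 3.14].

### API

Orientations are given as a unit quaternion [x, y, z, w].
In Python, from bench import arm gives the robot as it stands.
- The arm moves only by the tool drive_tool, never from a script. Its argument "steps" is a list of rows, each a list of 5 numbers: the shift along the tool's x, y, z in m, then the turn about the tool's z in degrees, then the finger opening in m, from 0 to 0.0854. A call has 1 to 20 rows; each row shifts and turns the commanded pose from where the row before left it, along the tool's axes as they then stand; what a row does not reach is not made up. A row lasts 1/10 s, in which the tool goes at most 50 mm and 8.59 degrees, less where a joint would pass 70% of its speed; a pose out of reach is approached as far as the arm can. A call is refused whole if a number of a shift passes 0.05 or a number of a turn 8.59, either way. A call with a gripper value outside its range is refused whole. The fingers move at their own pace and stop on an object; the grip force is fixed at half the most. Time passes only in rows, so rows that do not move let the fingers close. It gives the time, the measured TCP pose, the force and the opening at its end, in the units of the state.
- arm.read_state(): the state, without advancing time (a new reading comes with each control period).
- arm.get_image(name): name is "side" or "top" or "wrist"; returns (picture, depth): 420x560x3 uint8, blue, green, red; 420x560 float32, mm along the optical axis (not along the pixel's ray), 0 where there is no reading.
- arm.camera_params(name): a dict with "K" (3x3 intrinsics, pixels), "world_to_cam" (4x4, takes a point from world to camera coordinates); the wrist camera has in their place "mount" (4x4, takes a point from camera to tool coordinates, whose origin is the TCP and whose axes are the flange's). Camera axes: x right, y up, looking along -z (the intrinsics and any distortion apply to the point x, -y, -z); pixel columns grow to the right and rows downward; lengths in mm; the calibration is good to about 2 mm. A picture is of the moment at which its call begins: read the wrist's pose just before it. camera_params takes no time and is no camera call.
- arm.job_done(): hands the job in, once; it reports no verdict.
The state is a dict: "clock": time; "joints": joint angles; "joint_vel": joint speeds; "joint_efforts": joint torques, N m; "position": TCP position; "ee_rot": TCP orientation; "contact_force": force on the tool from outside, world axes, zero at the start; "wrist_torque": the same for the moment, N m; "gripper_width": finger opening in mm.
Only numpy, scipy, OpenCV 4.12 (cv2) and the standard library are available. Lean on these libraries where they do the work, as an engineer would, in place of code of your own. Each camera call takes 0.05 s, during which the arm holds its last target.

## Working session

There is one attempt and no reset: what is moved stays moved. The work goes in short steps, Python scripts to look and compute and a tool call to move; the robot and the scene stay as the last step left them, time stands still between calls to the robot, and variables do not carry over. Pictures are saved under pics/ and viewed, and the job is handed in when it is done.

Besides the shell and the picture viewer there is one more tool, called after "Emit:" as name(argument=value, ...) on one line, values as JSON. drive_tool: Moves the arm, as the interface text tells. Its arguments: {"type":"object","properties":{"steps":{"type":"array"}},"required":["steps"]}

```bash
mkdir -p pics
cat > h.py <<'E'
import numpy as np,cv2
from bench import arm
def save(n,tag):
    im,d=arm.get_image(n); cv2.imwrite(f'pics/{tag}.png',im); np.save(f'pics/{tag}.npy',d); return im,d
def w2c(n):
    p=arm.camera_params(n); return np.array(p['K']),np.array(p['world_to_cam']),p
def pts(n,d):
    K,T,p=w2c(n); h,w=d.shape
    u,v=np.meshgrid(np.arange(w),np.arange(h))
    X=np.stack([(u-K[0,2])/K[0,0]*d,-(v-K[1,2])/K[1,1]*d,-d,np.ones_like(d)],-1)
    return (X@np.linalg.inv(T).T)[...,:3]
E
python3 - <<'E'
from h import *
print(arm.read_state())
for n in('side','top'):
    save(n,n+'0'); print(arm.camera_params(n))
E
```

```text
{'clock': 0.0, 'joints': array([ 1.37761376e+00,  3.85540972e-01,  6.60352816e-03, -5.00762000e-04,
       -1.19402920e+00, -2.58624480e-01]), 'joint_vel': array([-4.74233555e-04, -2.02015528e-03, -8.00045390e-05,  8.89664077e-04,
       -2.56953754e-04,  7.47367404e-04]), 'joint_efforts': array([-3.43730580e-04, -3.92288053e+01,  1.88403332e+01,  4.18606684e+00,
       -4.62789059e-03,  1.07316362e-05]), 'position': array([272.57967346, 561.7565751 , 230.22202615]), 'ee_rot': array([ 9.74570832e-01, -2.24076909e-01, -1.97093277e-04,  1.09219012e-03]), 'contact_force': array([1.07873619, 0.13872884, 0.42870519]), 'wrist_torque': array([ 0.01374138,  0.05244268, -0.04712403]), 'gripper_width': 85.08075359476646}
{'K': array([[496.90056188,   0.        , 283.50146444],
       [  0.        , 496.90056188, 205.77130749],
       [  0.        ,   0.        ,   1.        ]]), 'world_to_cam': array([[ 8.63278418e-01, -5.04531147e-01,  1.40959221e-02,
        -5.37334564e+02],
       [ 2.82151974e-01,  5.05556270e-01,  8.15354599e-01,
        -2.16150174e+02],
       [-4.18498072e-01, -6.99900836e-01,  5.78790275e-01,
        -7.39831811e+02],
       [ 0.00000000e+00,  0.00000000e+00,  0.00000000e+00,
         1.00000000e+00]])}
{'K': array([[399.1814063 ,   0.        , 273.58356912],
       [  0.        , 399.1814063 , 216.82589275],
       [  0.        ,   0.        ,   1.        ]]), 'world_to_cam': array([[ 5.32542774e-02, -9.98550777e-01, -7.76707821e-03,
        -1.22026673e+02],
       [ 9.73997446e-01,  5.02264053e-02,  2.20921442e-01,
        -5.86432747e+02],
       [-2.20211165e-01, -1.93301261e-02,  9.75260677e-01,
        -7.56634647e+02],
       [ 0.00000000e+00,  0.00000000e+00,  0.00000000e+00,
         1.00000000e+00]])}
```

View pics/side0.png

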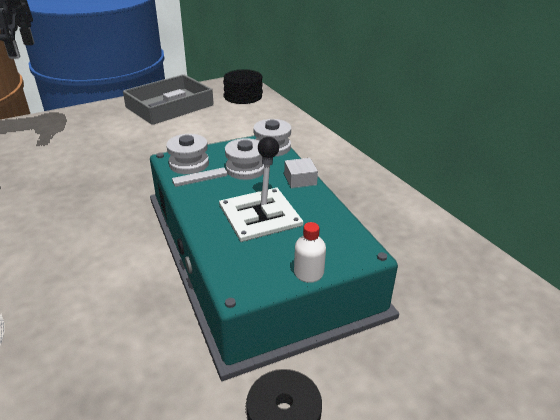

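View pics/top0.png

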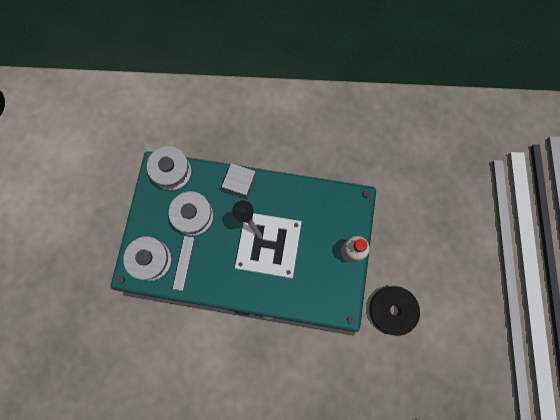

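The lever stands in the far left slot, with the knob at about (243,212) in the top view. The gate plate is at about (268,245), the oiler at (357,248) and the offcut at (239,180). Next I'll measure their positions.

```bash
cat >> h.py <<'E'
def ray(n,uv):
    K,T,_=w2c(n); d=np.array([(uv[0]-K[0,2])/K[0,0],-(uv[1]-K[1,2])/K[1,1],-1.])
    R=T[:3,:3]; return -R.T@T[:3,3], R.T@d
def onplane(n,uv,z):
    o,d=ray(n,uv); return o+d*(z-o[2])/d[2]
def cross2(a,b):
    o1,d1=ray('side',a);o2,d2=ray('top',b)
    s=np.linalg.lstsq(np.c_[d1,-d2],o2-o1,rcond=None)[0]
    p,q=o1+s[0]*d1,o2+s[1]*d2; return (p+q)/2,np.linalg.norm(p-q)
def knobpx(im,box):
    x0,y0,x1,y1=box; m=np.zeros(im.shape[:2],np.uint8)
    m[y0:y1,x0:x1]=(im[y0:y1,x0:x1].max(2)<48)*255
    n,l,s,c=cv2.connectedComponentsWithStats(m); i=1+s[1:,4].argmax(); return c[i],s[i]
E
python3 - <<'E'
from h import *
P={}
for n in('side','top'):
    im=cv2.imread(f'pics/{n}0.png'); d=np.load(f'pics/{n}0.npy'); X=pts(n,d)
    # teal housing deck & plate by height
    hsv=cv2.cvtColor(im,cv2.COLOR_BGR2HSV)
    g=((hsv[...,1]<40)&(hsv[...,2]>170)).astype(np.uint8)*255
    k,l,s,c=cv2.connectedComponentsWithStats(g)
    for i in range(1,k):
        if s[i,4]>300: print(n,i,s[i],c[i])
    t=(220,200,310,290) if n=='top' else (215,180,305,240)
    m=np.zeros_like(g); m[t[1]:t[3],t[0]:t[2]]=g[t[1]:t[3],t[0]:t[2]]
    cs,_=cv2.findContours(cv2.morphologyEx(m,cv2.MORPH_OPEN,np.ones((2,2))),0,1)
    cc=cv2.convexHull(max(cs,key=cv2.contourArea))
    ap=cv2.approxPolyDP(cc,6,True)[:,0]; W=np.array([onplane(n,p,127) for p in cc[:,0]])[:,:2]
    print(n,'corners',ap.tolist()); r=cv2.minAreaRect(W.astype(np.float32)); print('rect',r)
    pz=X[g>0]; ok=m>0; print('depth z',np.median(X[ok],0))
    P[n]=knobpx(im,(228,195,258,224) if n=='top' else (250,130,285,162)); print('knob',P[n],X[int(P[n][0][1]),int(P[n][0][0])])
    r=((hsv[...,1]>180)&((hsv[...,0]<8)|(hsv[...,0]>172))&(hsv[...,2]>120)); print('cap',np.argwhere(r).mean(0)[::-1],np.median(X[r],0))
    tl=((hsv[...,0]>78)&(hsv[...,0]<100)&(hsv[...,1]>120)&(abs(X[...,2]-117)<4)).astype(np.uint8)
    W=X[tl>0][:,:2].astype(np.float32); print('deck rect',cv2.minAreaRect(W))
print('knob tri',cross2(P['side'][0],P['top'][0]))
E
```

```text
side 1 [ 155    0   32   79 1733] [171.00519331  36.90767455]
side 2 [ 14  27  33  92 948] [27.68987342 79.26371308]
side 3 [    0    79   560   341 96964] [243.37537643 281.95819067]
side 27 [ 219  188   84   51 1934] [259.3557394  212.88624612]
side 29 [296 237  30  21 456] [310.53070175 247.18859649]
side corners [[303, 221], [241, 238], [221, 202], [278, 189]]
rect ((524.375244140625, -89.52652740478516), (109.75, 107.99889373779297), 83.4355239868164)
depth z [516.23484714 -92.84655262 128.01273179]
knob (array([268.00632911, 148.02848101]), array([258, 138,  21,  22, 316], dtype=int32)) [556.77524669 -56.37739652 222.14442915]
cap [311.64814815 229.7037037 ] [ 517.6269166  -249.48919736  202.36566139]
deck rect ((536.27734375, -47.293975830078125), (462.65643310546875, 275.9681701660156), 83.53105926513672)
top 1 [ 511  152   46  268 3725] [533.27731544 289.18577181]
top 28 [ 235  214   66   64 2235] [269.71275168 246.29977629]
top corners [[254, 215], [301, 222], [293, 277], [236, 268]]
rect ((523.8983154296875, -87.10819244384766), (107.27519989013672, 107.21510314941406), 83.38338470458984)
depth z [517.03408126 -88.46631247 128.77642372]
knob (array([242.41828255, 211.26038781]), array([232, 201,  21,  22, 361], dtype=int32)) [560.89344736 -42.54351651 234.28888969]
cap [360.62857143 244.85714286] [ 520.31153683 -242.25442538  203.57913831]
deck rect ((538.9761962890625, -42.63737487792969), (465.02239990234375, 275.7962951660156), 83.46986389160156)
knob tri (array([565.4598815 , -40.97524424, 212.43907156]), np.float64(0.41656381469115217))
```

Emit:
drive_tool(steps=[[0,0,-0.035,-6.5,0],[0,0,-0.035,-6.5,0],[0,0,0,-6.4,0],[0.025,0.035,0,0,0],[0.025,0.035,0,0,0],[0.025,0.035,0,0,0],[0.025,0.035,0,0,0],[0.025,0.035,0,0,0],[0.025,0.035,0,0,0],[0.025,0.035,0,0,0],[0.025,0.035,0,0,0],[0.025,0.035,0,0,0],[0.025,0.035,0,0,0],[0.025,0.035,0,0,0],[0.025,0.035,0,0,0],[0.025,0.035,0,0,0],[0.025,0.035,0,0,0],[0,0,0,0,0],[0,0,0,0,0]])

```text
clock: 2.0
position: [565.2, 34.9, 300.4]
ee_rot: [0.998, -0.058, -0.001, 0.0]
contact_force: [0.2, 0.9, -0.3]
gripper_width: -0.1
```

```bash
cat >> h.py <<'E'
from scipy.spatial.transform import Rotation as Ro
G=np.array([524.2,-88.3]); YAW=np.radians(-6.5)
c_,s_=np.cos(YAW),np.sin(YAW); B=np.array([[c_,s_],[-s_,c_]])  # world->bender
def rep(target=None):
    s=arm.read_state(); R=Ro.from_quat(s['ee_rot']).as_matrix()
    own=B@(s['position'][:2]-G); print('t',round(s['clock'],2),'TCP own',own.round(1),'z',round(s['position'][2],1),'F own',(B@s['contact_force'][:2]).round(1),s['contact_force'][2].round(1),'w',round(s['gripper_width'],1),'toolx deg',np.degrees(np.arctan2(R[1,0],R[0,0])).round(1))
    if target is not None:
        t=np.r_[G+B.T@np.array(target[:2]),target[2]]; print('tool delta mm',(R.T@(t-s['position'])).round(1))
def bend(p): p=np.array(p); return np.r_[B@(p[:2]-G),p[2]].round(1)
def joints(k):
    o=bend(k)-[0,0,55]; o=o/np.linalg.norm(o); return 'fore %.3f across %.3f'%(np.arcsin(o[0]),np.arctan2(-o[1],o[2]))
E
python3 -c "
from h import *
rep([80,50,192])"
```

```text
t 2.0 TCP own [ 26.8 127. ] z 300.4 F own [0.1 0.9] -0.3 w -0.1 toolx deg -6.6
tool delta mm [ 53.6  76.9 108.3]
```

Emit:
drive_tool(steps=[[0.03,0.02,0,0,0],[0.024,0.027,0,0,0],[0,0.03,0,0,0],[0,0,0.03,0,0],[0,0,0.03,0,0],[0,0,0.03,0,0],[0,0,0.018,0,0],[0,0,0,0,0],[0,0,0,0,0]])

```text
clock: 2.9
position: [610.4, -45.8, 194.0]
ee_rot: [0.998, -0.056, 0.0, 0.0]
contact_force: [0.1, -0.4, 0.3]
gripper_width: 0.0
```

```bash
python3 -c "
from h import *
rep([80,50,192])
save('side','side1');save('top','top1')"
```

```text
t 2.9 TCP own [80.9 52. ] z 194.0 F own [ 0.1 -0.4] 0.3 w 0.0 toolx deg -6.4
tool delta mm [-0.9  2.   2. ]
```

View pics/side1.png

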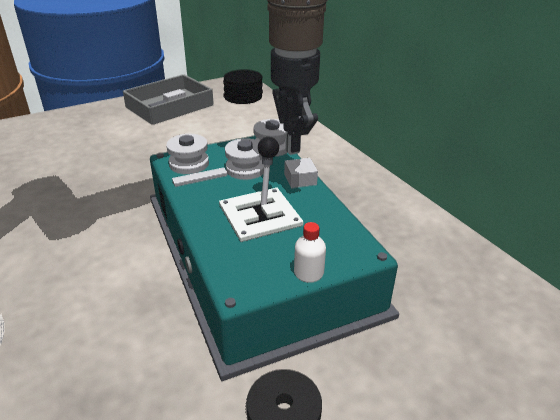

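View pics/top1.png

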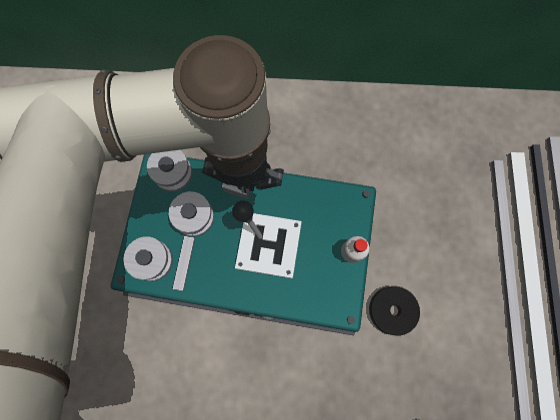

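The shut fingertips, at about (295,150) in the side view, stand in front of the knob and clear of everything. I'll push back towards the robot in small rows.

Emit:
drive_tool(steps=[[-0.005,0.002,0,0,0],[-0.005,0,0,0,0],[-0.005,0,0,0,0],[-0.005,0,0,0,0],[-0.005,0,0,0,0],[-0.005,0,0,0,0],[-0.005,0,0,0,0],[-0.005,0,0,0,0],[-0.004,0,0,0,0],[0,0,0,0,0],[0,0,0,0,0]])

```text
clock: 4.1
position: [565.7, -43.8, 193.0]
ee_rot: [0.998, -0.057, -0.001, 0.0]
contact_force: [0.1, -0.1, 2.0]
gripper_width: -0.1
```

```bash
python3 -c "
from h import *
rep([29,50,192])
a,_=save('side','side2');b,_=save('top','top2')
cv2.imwrite('pics/c2.png',np.hstack([cv2.resize(a[110:260,200:340],None,fx=2.8,fy=2.8),cv2.resize(b[150:300,190:330],None,fx=2.8,fy=2.8)]))"
```

```text
t 4.1 TCP own [36.2 48.9] z 193.0 F own [ 0.1 -0.1] 2.0 w -0.1 toolx deg -6.5
tool delta mm [-7.2 -1.1  1. ]
```

View pics/c2.png

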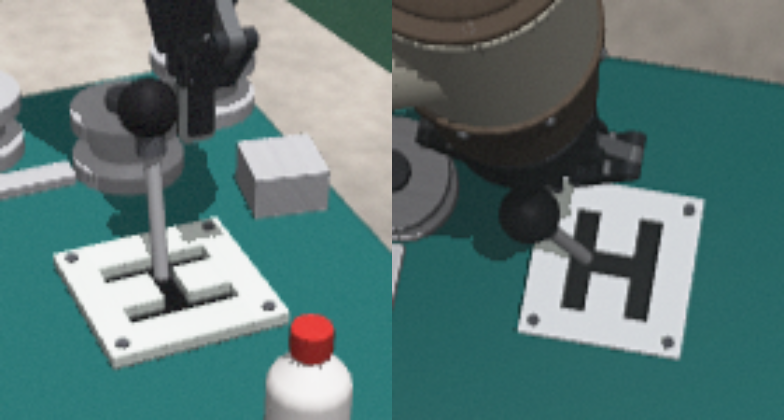

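The rod is near the channel mouth. Knob centres are about (252.9,148.2) in the side view and (238.6,226.8) in the top view.

```bash
python3 -c "
from h import *
for a,b in [((268,148),(242.4,211.3)),((252.9,148.2),(238.6,226.8))]:
    k,e=cross2(a,b); print(k,e,bend(k),joints(k))"
```

```text
[565.41131221 -40.96821974 212.49375231] 0.3437284632023253 [ 35.6  51.7 212.5] fore 0.212 across -0.317
[538.31947554 -37.32306557 217.36917507] 1.3005000590011941 [  8.3  52.2 217.4] fore 0.049 across -0.311
```

Emit:
drive_tool(steps=[[-0.004,0,0,0,0],[-0.004,0,0,0,0],[0,0,0,0,0],[0,0,0,0,0]])

```text
clock: 4.6
position: [558.0, -42.8, 193.3]
ee_rot: [0.998, -0.057, -0.0, -0.0]
contact_force: [0.1, 0.8, 0.5]
gripper_width: -0.2
```

```bash
cat >> h.py <<'E'
def look(t,bx=(200,110),bt=(190,150)):
    a,_=save('side','s'+t);b,_=save('top','t'+t)
    cv2.imwrite(f'pics/c{t}.png',np.hstack([cv2.resize(a[bx[1]:bx[1]+150,bx[0]:bx[0]+140],None,fx=2.8,fy=2.8),cv2.resize(b[bt[1]:bt[1]+150,bt[0]:bt[0]+140],None,fx=2.8,fy=2.8)]))
def ck(p,q,bx=(200,110),bt=(190,150)):
    k,e=cross2((bx[0]+p[0]/2.8,bx[1]+p[1]/2.8),(bt[0]+(q[0]-392)/2.8,bt[1]+q[1]/2.8)); print(k.round(1),e.round(2),bend(k),joints(k))
E
python3 -c "
from h import *
rep([28,50,192]); look('3')"
```

```text
t 4.6 TCP own [28.5 49. ] z 193.3 F own [0.1 0.8] 0.5 w -0.2 toolx deg -6.5
tool delta mm [-0.5 -1.   1.3]
```

View pics/c3.png

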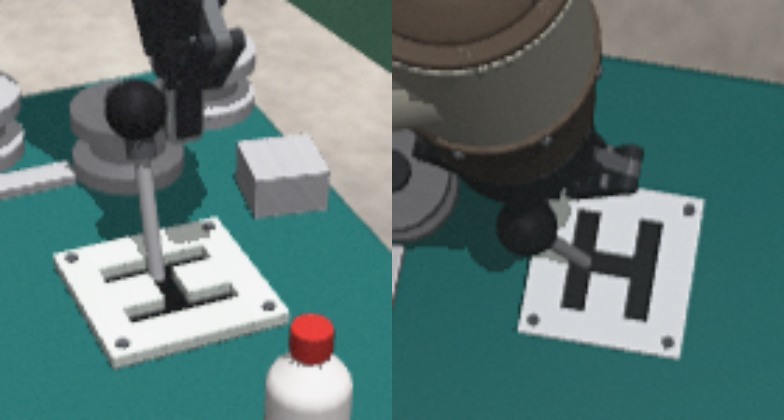

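```bash
python3 -c "
from h import *
ck((136,108),(526,228)); rep([28.5,49,192])"
```

```text
[530.4 -36.9 218.5] 1.69 [  0.4  51.8 218.5] fore 0.002 across -0.307
t 4.7 TCP own [28.5 49. ] z 193.2 F own [1.4 0.5] 1.0 w 0.1 toolx deg -6.5
tool delta mm [-0.   0.   1.2]
```

Emit:
drive_tool(steps=[[0.012,0,0,0,0],[0,-0.023,0,0,0],[0,-0.023,0,0,0],[-0.02,0,0,0,0],[-0.02,0,0,0,0],[0,0,0,0,0],[0,0,0,0,0]])

```text
clock: 5.4
position: [536.3, 6.0, 193.4]
ee_rot: [0.998, -0.056, 0.0, 0.0]
contact_force: [0.2, 0.7, 0.3]
gripper_width: 0.4
```

```bash
python3 -c "
from h import *
rep([0,95,193]); look('4')"
```

```text
t 5.4 TCP own [ 1.4 95.1] z 193.4 F own [0.1 0.7] 0.3 w 0.4 toolx deg -6.5
tool delta mm [-1.4  0.1  0.4]
```

View pics/c4.png

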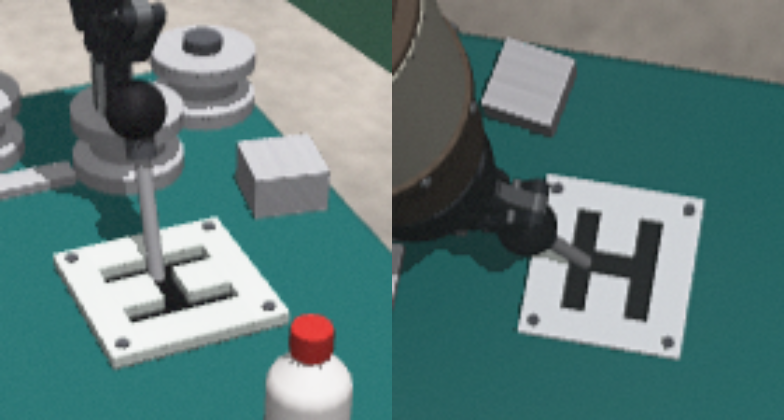

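Emit:
drive_tool(steps=[[-0.001,0.007,0,0,0],[0,0.007,0,0,0],[0,0.007,0,0,0],[0,0.007,0,0,0],[0,0.007,0,0,0],[0,0.007,0,0,0],[0,0.007,0,0,0],[0,0,0,0,0],[0,0,0,0,0]])

```text
clock: 6.4
position: [531.8, -43.4, 197.2]
ee_rot: [0.998, -0.056, 0.004, 0.0]
contact_force: [-0.3, 1.9, 11.4]
gripper_width: -0.4
```

```bash
python3 -c "
from h import *
rep([0,95,193]); look('5')"
```

```text
t 6.4 TCP own [ 2.5 45.5] z 197.2 F own [-0.5  1.9] 11.4 w -0.4 toolx deg -6.4
tool delta mm [ -2.5 -49.5   4.2]
```

View pics/c5.png

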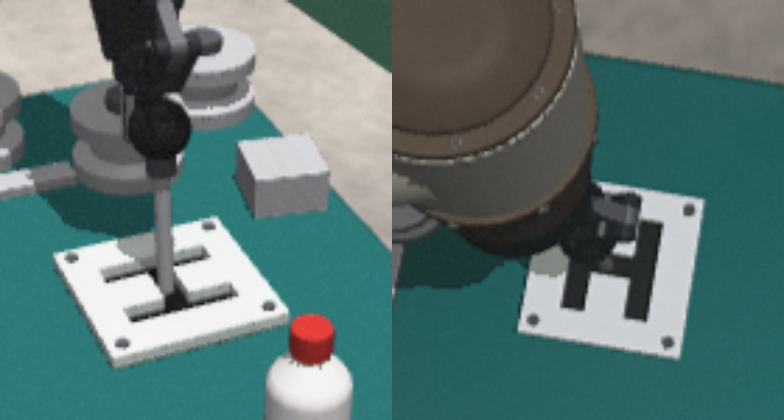

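The z force of 11 N shows the finger's outer linkage resting on the knob top as the knob rises. I'll back off and turn the tool 90°, so the linkage no longer points in the push direction.

Emit:
drive_tool(steps=[[0,-0.01,0,0,0],[0,-0.02,0,0,0],[0,-0.02,0,0,0],[0,0,0,0,0],[0,0,0,0,0]])

```text
clock: 7.0
position: [534.5, 6.6, 193.1]
ee_rot: [0.998, -0.056, -0.0, 0.0]
contact_force: [-0.2, -0.4, -1.1]
gripper_width: -0.3
```

```bash
python3 -c "
from h import *
rep([0,95,193]); look('6'); print(arm.read_state()['joints'])"
```

```text
t 7.0 TCP own [-0.5 95.5] z 193.1 F own [-0.2 -0.4] -1.1 w -0.3 toolx deg -6.5
tool delta mm [0.5 0.5 0.1]
[ 3.15441854e-01  2.64108886e-01 -2.71055937e-01  1.43105211e-04
 -1.03643825e+00  1.14134854e+00]
```

View pics/c6.png

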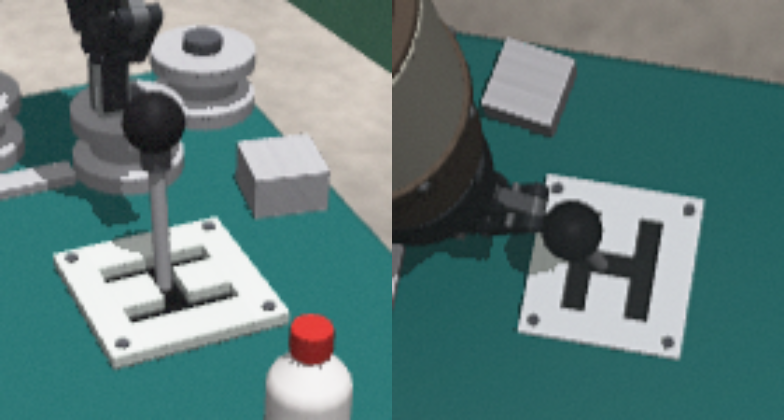

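Emit:
drive_tool(steps=[[0,0,0,8.5,0],[0,0,0,8.5,0],[0,0,0,8.5,0],[0,0,0,8.5,0],[0,0,0,8.5,0],[0,0,0,8.5,0],[0,0,0,8.5,0],[0,0,0,8.5,0],[0,0,0,8.5,0],[0,0,0,8.5,0],[0,0,0,5,0],[0,0,0,0,0]])

```text
clock: 8.3
position: [534.6, 6.3, 193.3]
ee_rot: [-0.666, 0.746, 0.0, -0.0]
contact_force: [-0.7, 0.4, 0.3]
gripper_width: 0.3
```

```bash
python3 -c "
from h import *
ck((155,122),(572,231)); rep([0,60,193])"
```

```text
[528.9 -64.3 223.2] 1.13 [  2.   24.4 223.2] fore 0.012 across -0.144
t 8.3 TCP own [-0.4 95.1] z 193.3 F own [-0.7  0.3] 0.3 w 0.3 toolx deg -96.5
tool delta mm [35.1 -0.4  0.3]
```

Emit:
drive_tool(steps=[[0.01,0,0,0,0],[0.01,0,0,0,0],[0.01,0,0,0,0],[0.006,0,0,0,0],[0.005,0,0,0,0],[0.005,0,0,0,0],[0.005,0,0,0,0],[0.005,0,0,0,0],[0.005,0,0,0,0],[0.005,0,0,0,0],[0.005,0,0,0,0],[0.005,0,0,0,0],[0,0,0,0,0],[0,0,0,0,0]])

```text
clock: 9.7
position: [525.8, -68.8, 193.0]
ee_rot: [-0.666, 0.746, 0.0, -0.0]
contact_force: [-0.0, 0.5, 0.6]
gripper_width: -0.4
```

```bash
python3 -c "
from h import *
rep([0,-20,193]); look('7')"
```

```text
t 9.7 TCP own [-0.6 19.6] z 193.0 F own [-0.1  0.5] 0.6 w -0.4 toolx deg -96.5
tool delta mm [39.6 -0.6  0. ]
```

View pics/c7.png

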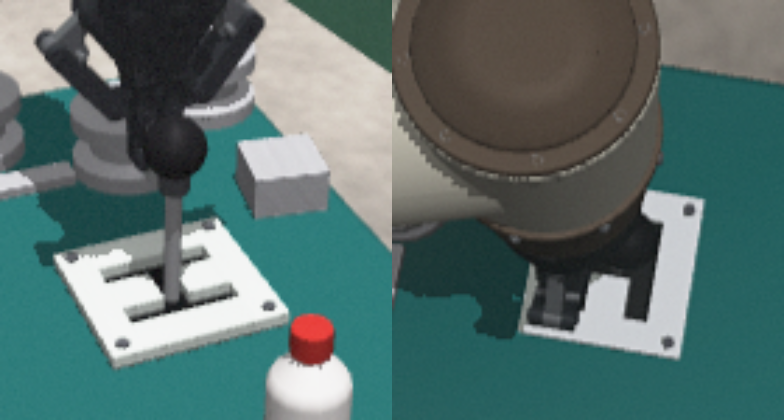

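The push is clean now, with under 1 N on the tool and the lever upright in the channel. I'll carry on to the right.

Emit:
drive_tool(steps=[[0.005,0,0,0,0],[0.005,0,0,0,0],[0.005,0,0,0,0],[0.005,0,0,0,0],[0.005,0,0,0,0],[0.005,0,0,0,0],[0.004,0,0,0,0],[0.003,0,0,0,0],[0,0,0,0,0],[0,0,0,0,0]])

```text
clock: 10.8
position: [522.2, -105.4, 193.6]
ee_rot: [-0.666, 0.746, -0.0, -0.0]
contact_force: [0.7, -0.5, -0.2]
gripper_width: 0.2
```

```bash
python3 -c "
from h import *
rep([0,-20,193]); look('8')"
```

```text
t 10.8 TCP own [ -0.1 -17.2] z 193.6 F own [ 0.7 -0.4] -0.2 w 0.2 toolx deg -96.5
tool delta mm [ 2.8 -0.1  0.6]
```

View pics/c8.png

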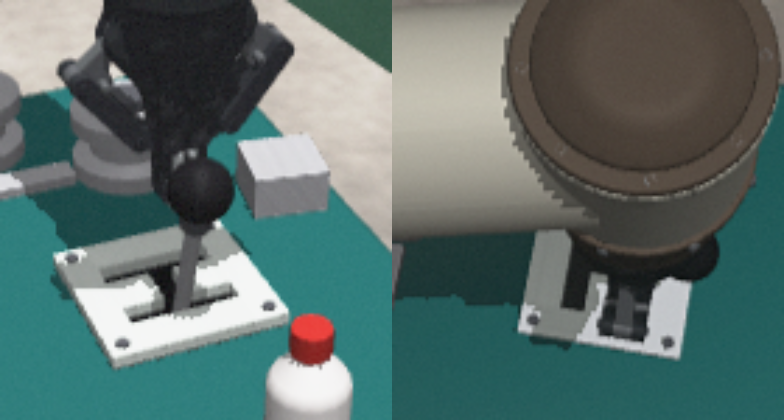

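The knob is at about (203,193) in the side crop, almost across. I'll push a little further and watch the force.

Emit:
drive_tool(steps=[[0.002,0,0,0,0],[0.002,0,0,0,0],[0,0,0,0,0]])

```text
clock: 11.2
position: [521.6, -109.2, 193.2]
ee_rot: [-0.666, 0.746, 0.0, 0.0]
contact_force: [0.6, 1.1, -1.4]
gripper_width: -0.1
```

```bash
python3 -c "
from h import *
rep([0,-20,193])
print(bend(onplane('side',(200+203/2.8,110+193/2.8),218)),bend(onplane('side',(200+136/2.8,110+108/2.8),217.4)))"
```

```text
t 11.2 TCP own [ -0.3 -21. ] z 193.2 F own [0.4 1.2] -1.4 w -0.1 toolx deg -96.5
tool delta mm [-1.  -0.3  0.2]
[  1.8 -47.7 218. ] [  1.9  53.7 217.4]
```

Emit:
drive_tool(steps=[[-0.015,0,0,0,0],[-0.02,0,0,0,0],[0,0.02,0,0,0],[0,0.02,0,0,0],[0,0.025,0,-8.5,0],[0,0,0,-8.5,0],[0,0,0,-8.5,0],[0,0,0,-8.5,0],[0,0,0,-8.5,0],[0,0,0,-8.5,0],[0,0,0,-8.5,0],[0,0,0,-8.5,0],[0,0,0,-8.5,0],[0,0,0,-8.5,0],[0,0,0,-5,0],[0,0.02,0,0,0],[0,0.02,0,0,0],[0,0.02,0,0,0],[0,0,0,0,0],[0,0,0,0,0]])

```text
clock: 13.2
position: [454.3, -126.4, 193.4]
ee_rot: [0.998, -0.057, 0.0, 0.0]
contact_force: [-0.6, 0.0, 0.4]
gripper_width: -0.1
```

```bash
python3 -c "
from h import *
rep([-30,-50,193]); look('9')"
```

```text
t 13.2 TCP own [-65.2 -45.8] z 193.4 F own [-0.6 -0. ] 0.4 w -0.1 toolx deg -6.5
tool delta mm [35.2  4.2  0.4]
```

View pics/c9.png

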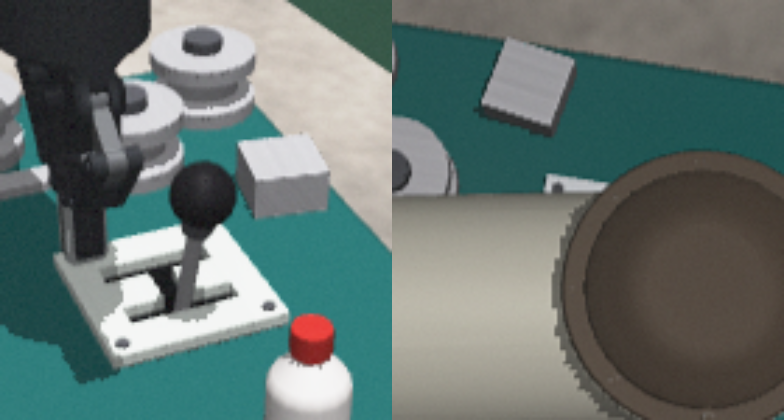

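The lever stands at the right end of the channel and the fingertips are behind it. Now I'll push forward.

Emit:
drive_tool(steps=[[0.01,0.004,0,0,0],[0.01,0,0,0,0],[0.008,0,0,0,0],[0.005,0,0,0,0],[0.005,0,0,0,0],[0.005,0,0,0,0],[0.005,0,0,0,0],[0.005,0,0,0,0],[0.005,0,0,0,0],[0.005,0,0,0,0],[0.005,0,0,0,0],[0.005,0,0,0,0],[0.005,0,0,0,0],[0,0,0,0,0],[0,0,0,0,0]])

```text
clock: 14.8
position: [531.8, -139.4, 193.4]
ee_rot: [0.998, -0.057, 0.0, 0.0]
contact_force: [-0.3, 0.7, -0.5]
gripper_width: -0.0
```

```bash
python3 -c "
from h import *
rep([25,-50,193]); look('10')"
```

```text
t 14.8 TCP own [ 13.3 -50. ] z 193.4 F own [-0.4  0.6] -0.5 w -0.0 toolx deg -6.5
tool delta mm [11.7  0.   0.4]
```

View pics/c10.png

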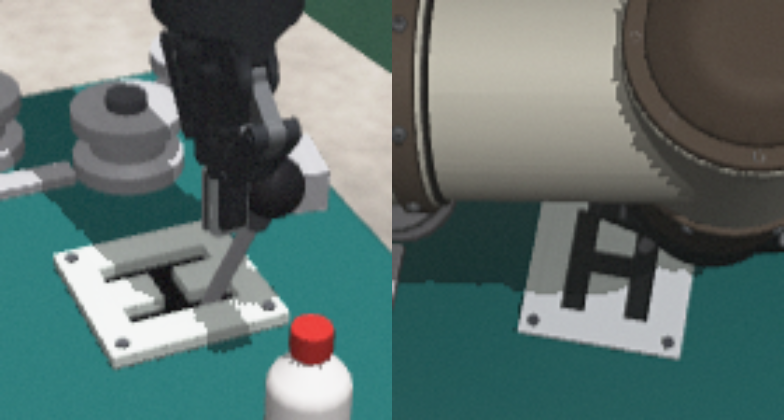

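Emit:
drive_tool(steps=[[0.004,0,0,0,0],[0.004,0,0,0,0],[0.002,0,0,0,0],[0.001,0,0,0,0],[0,0,0,0,0]])

```text
clock: 15.4
position: [542.3, -140.7, 193.2]
ee_rot: [0.998, -0.057, -0.0, 0.0]
contact_force: [-0.2, -0.1, -1.0]
gripper_width: 0.0
```

```bash
python3 -c "
from h import *
rep([25,-50,193])"
```

```text
t 15.4 TCP own [ 23.9 -50. ] z 193.2 F own [-0.1 -0.1] -1.0 w 0.0 toolx deg -6.5
tool delta mm [1.1 0.  0.2]
```

Emit:
drive_tool(steps=[[0.001,0,0,0,0],[0.001,0,0,0,0],[0,0,0,0,0]])

```text
clock: 15.7
position: [543.9, -140.9, 193.2]
ee_rot: [0.998, -0.057, -0.0, -0.0]
contact_force: [-0.9, 0.2, -0.9]
gripper_width: -0.3
```

```bash
python3 -c "
from h import *
rep([25,-50,193])"
```

```text
t 15.7 TCP own [ 25.5 -50. ] z 193.2 F own [-0.9  0.1] -0.9 w -0.3 toolx deg -6.5
tool delta mm [-0.5 -0.   0.2]
```

Emit:
drive_tool(steps=[[0.001,0,0,0,0],[0,0,0,0,0]])

```text
clock: 15.9
position: [544.7, -140.9, 193.0]
ee_rot: [0.998, -0.057, -0.001, -0.0]
contact_force: [-3.0, -0.3, -1.6]
gripper_width: -0.1
```

Emit:
drive_tool(steps=[[0.001,0,0,0,0],[0,0,0,0,0]])

```text
clock: 16.1
position: [545.5, -141.0, 192.9]
ee_rot: [0.998, -0.057, -0.001, -0.0]
contact_force: [-3.6, 1.0, -1.7]
gripper_width: -0.0
```

```bash
python3 -c "
from h import *
rep([25,-50,193]);look('11',(220,110))"
```

```text
t 16.1 TCP own [ 27.1 -50. ] z 192.9 F own [-3.7  0.6] -1.7 w -0.0 toolx deg -6.5
tool delta mm [-2.1  0.  -0.1]
```

View pics/c11.png

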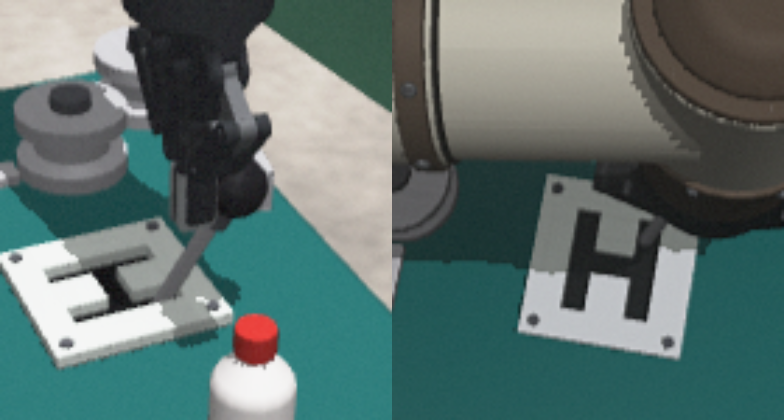

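Emit:
drive_tool(steps=[[0.001,0,0,0,0],[0,0,0,0,0]])

```text
clock: 16.4
position: [546.4, -141.1, 192.7]
ee_rot: [0.998, -0.057, -0.001, -0.0]
contact_force: [-4.5, 0.9, -3.0]
gripper_width: 0.2
```

Emit:
drive_tool(steps=[[0.001,0,0,0,0],[0,0,0,0,0]])

```text
clock: 16.6
position: [547.1, -141.1, 192.6]
ee_rot: [0.998, -0.057, -0.002, -0.0]
contact_force: [-5.3, 1.5, -2.4]
gripper_width: -0.0
```

The force now climbs steadily against the end stop, and the tool just gives way. I'll back off and look.

Emit:
drive_tool(steps=[[-0.01,0,0,0,0],[-0.03,0,0,0,0],[-0.03,0,0,0,0],[-0.02,0,-0.03,0,0],[0,0,-0.05,0,0],[0,0,-0.04,0,0],[0,-0.045,0,0,0],[0,-0.045,0,0,0],[0,-0.045,0,0,0],[0,-0.045,0,0,0],[0,-0.045,0,0,0],[0,-0.045,0,0,0],[0,-0.045,0,0,0],[0,-0.045,0,0,0],[0,0,0,0,0],[0,0,0,0,0]])

```text
clock: 18.2
position: [500.2, 228.0, 314.3]
ee_rot: [0.998, -0.056, 0.002, -0.001]
contact_force: [-1.0, -0.7, 0.3]
gripper_width: -0.0
```

```bash
python3 -c "
from h import *
rep();look('12',(220,110),(230,150))"
```

```text
t 18.2 TCP own [-59.6 311.5] z 314.3 F own [-0.9 -0.8] 0.3 w -0.0 toolx deg -6.4
```

View pics/c12.png

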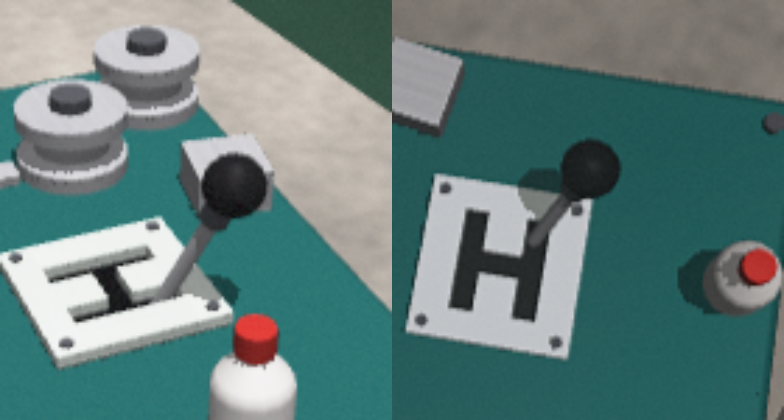

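View pics/t12.png

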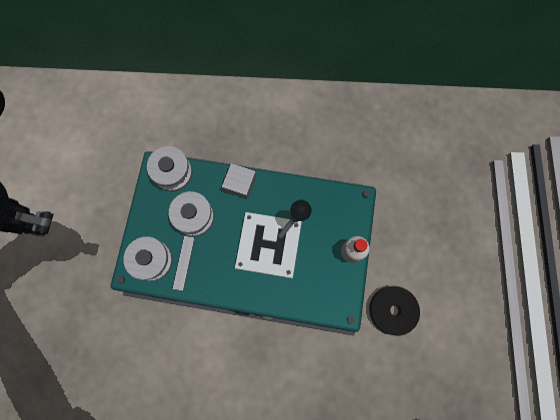

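```bash
python3 -c "
from h import *
ck((234,185),(591,169),(220,110),(230,150))
for n in('side','top'):
    im=cv2.imread(f'pics/{n[0]}12.png'); hsv=cv2.cvtColor(im,cv2.COLOR_BGR2HSV)
    r=((hsv[...,1]>180)&((hsv[...,0]<8)|(hsv[...,0]>172))&(hsv[...,2]>120)); print('cap',np.argwhere(r).mean(0)[::-1])
    a=cv2.imread(f'pics/{n}0.png'); sl=(slice(150,350),slice(215,425)) if n=='top' else (slice(155,420),slice(230,420))
    d=cv2.absdiff(a,im).max(2)[sl]; ys,xs=np.where(d>60); print('diff region',xs.min()+sl[1].start,xs.max()+sl[1].start,ys.min()+sl[0].start,ys.max()+sl[0].start)
"
```

```text
[ 573.  -139.8  209.3] 0.19 [ 54.3 -45.7 209.3] fore 0.325 across 0.288
cap [311.57142857 229.72049689]
diff region 260 314 155 217
cap [360.67307692 244.89423077]
diff region 233 310 201 236
```

```bash
python3 -c "
from h import *
print(arm.job_done())"
```

```text
the job is handed in; nothing more can be done
None
```

The lever is standing by itself, fully home in the third slot (far right), and I've handed the job in at about 18 s of the 61 s allowed.

I pushed it with shut fingertips and never gripped it. It went back from the far left slot to the cross channel, across to the right, then forward until the force rose to about 5 N at the end stop. Then I backed the arm well clear.

**Final checks:**
- **Lever:** the two camera views put the knob at fore 0.325 and across 0.288, 209.3 mm above the bench. That matches fully home (0.32, 0.30, 209 mm) within calibration error.
- **Near right slot:** in the pictures the lever never went into it.
- **Bystanders:** in both views the oiler's cap is within 0.1 pixel of where it started. Comparing before and after pictures showed changes only around the lever and its shadow. That comparison covered the oiler, offcut and disc.

**One problem on the way:** during the first sideways push, the finger linkage rested on top of the knob as it rose, with about 11 N upward. I backed off, turned the tool 90° and finished the crossing with about 1 N on the tool. The lever stayed in the channel throughout.

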